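# Reload the sanding-pad feeder and set its count wheel

### The job

Reload the sanding-pad feeder: lift the pad pack out of its storage rack by its two ends, stand it on the bench and let go, take it again across its long sides and put it upright into the feeder's column, then press it down against the spring until both orange latches snap over its top. After that roll the feeder's numbered thumbwheel with a fingertip until the 6 is uppermost, in line with the red marks, and leave the jar, the tape roll and the sanding block where they are.

Things in the scene. Friction and masses are not known exactly. Their poses are not given: they have to be found in the camera images.
- pack: Pad pack: rigid block of brown sanding pads between two green plates, 40 (its x) x 62 (its y, long) x 50 mm high (z), 0.08 to 0.17 kg; a half turn about z makes no difference. The lowest 5 mm are 3 mm smaller on every side as a lead-in. Origin at the centre of its underside, z up. It starts upright in the rack, underside 8 mm above the bench, its y along the rack's y.
- rack: Fixed dark steel storage rack, base 86 (x) x 75 (y) x 8 mm; origin at the centre of its underside on the bench. Two walls, 5 mm thick, 46 mm long (along y), 62 mm high from the bench, stand 3 mm beside the pack's long sides and 4 mm above its top, so that there only its two ends (+y and -y) can be gripped; the ends stand 8 mm clear of the walls.
- feeder: Fixed pad feeder, grey base plate 100 (x) x 244 (y) x 12 mm; origin at the centre of its underside on the bench. On its +y part stands the blue spring column (see column), on its -y part the black housing with the white count wheel (see wheel_axis).
- column (a point): Centre of the column on top of its spring follower when that is up, 45 mm above the bench; axes as the feeder's. Opening 44 (x) x 66 mm (y): the pack's long side goes along the feeder's y. Blue side walls at +x and -x reach only 58 mm above the bench, so a pack standing on the raised follower (top at 95 mm) can be held across its long sides by its upper part.
- column_mouth (a point): Centre of the column at the height of its tower tops, 115 mm above the bench, axes as the feeder's. The towers at +y and -y, 40 mm wide in x and 20 mm thick, leave no room for fingers at the pack's ends. In each a spring latch sticks 8 mm into the column from 72 to 100 mm above the bench, sloping on top, flat below; a pack pushed down moves them aside with a few newtons.
- feeder_follower (a joint): Travel of the spring follower in m: 0 up, grows downward, stop at 0.030. The spring needs about 4 N at 0 and 12.5 N at 0.024. Press the middle of the pack's top down some 25 mm: once its top is below 72 mm above the bench both latches snap over it and hold it there (its underside about 22 mm above the bench).
- latch_left (a joint): Orange latch in the column's +y tower, in m: 0 sprung out over the column, grows to 0.010 as it is pushed back.
- latch_right (a joint): Orange latch in the column's -y tower, in m: 0 sprung out over the column, grows to 0.010 as it is pushed back.
- wheel_axis (a point): Centre of the count wheel, on its axle, 62 mm above the bench; the axle runs along the feeder's y. White drum of 40 mm radius, 32 mm wide, with 8 grey ribs across it, 4 mm thick, that reach 51 mm from the axle; black numbers 0 to 7, 45 degrees apart, each midway between two ribs.
- wheel_top (a point): Point straight above the wheel's axle, at the height of the ribs' outer edge, 113 mm above the bench. The black housing's two cheeks beside the wheel (inner faces 36 mm apart) reach 72 mm above the bench, with red index marks up to 83 mm at the middle in x.
- count_wheel (a joint): Turn of the count wheel in rad: number uppermost = value / 0.785 (6 at 4.712), stops at 0 and 5.498. It grows as the wheel's top is pushed to the feeder's +x (away from the robot). Ribs stand at angles value - 0.393 - 0.785 k (k whole) from straight up, counted to +x. No clicks; light friction (1 N at a rib) keeps it where it is left, also between numbers.
- jar: Bystander: paint jar with black body and white lid, 48 mm across, 64 mm high; origin at the centre of its underside.
- tape: Bystander: black tape roll lying flat, 68x74x19 mm; origin at the centre of its underside.
- sanding_block: Bystander: black sanding block, 60x100x28 mm; origin at the centre of its underside.

How it is judged:
By the outcome, as a careful person would: the job done as asked, in the order asked, and still so for the second after the job is handed in, with the robot touching nothing.
It also fails if it takes over 72 s, if anything falls off the work surface, if the arm or the gripper's body presses on something with over 40 N, if the wrist force passes 120 N, or if a joint passes its speed limit or range.

### The arm

A 6-joint arm with a two-finger parallel gripper is mounted at the origin on the work surface; the furniture and walls round the work are solid. World frame = base frame: x ahead of the robot, y to its left, z up, the work surface at z = 0. Lengths are in m, angles in rad, forces in N, time in s.
With the tool pointing down it reaches from about 0.35 to 0.975 m from the base axis. Payload 4.9 kg.
Tool frame: the origin (TCP) lies midway between the tips of the shut fingers; the grasp point (between the pads) lies 19 mm behind it; z points along the fingers, y is the line along which they close (so a half turn about z gives the same grasp; the last joint's range is limited). The gripper opens to 85 mm and grips with 20 to 120 N. Pads are 22 mm wide; open, the fingers measure 114 mm over their backs; the gripper's body (76 mm by 85 mm) begins 54 mm behind the grasp point. The pads swing forward as they close: fully open they stand 13 mm farther back than shut.
Start: joints at [-1.317, 0.053, 1.613, -0, 1.476, -0.119], TCP at [0.228, -0.582, 0.231] pointing down, gripper open.
Joint ranges: [-3.01, 3.01], [-1.01, 2.22], [0.06, 2.58], [-1.02, 4.17], [0.09, 2.62], [-3.14, 3.14]. Speed limits (rad/s): [2.57, 2.57, 3.14, 3.14, 3.14, 3.14].

### API

Orientations are given as a unit quaternion [w, x, y, z].
In Python, from plant import manip gives the robot as it stands.
- The arm moves only by the shell command python3 shift.py, which reads ROWS from standard input. ROWS is a JSON list of rows, 1 to 5 of them, each written [opening, [dx, dy, dz], [rx, ry, rz]]: the opening from 0.0 (shut) to 1.0 (fully open), then dx, dy, dz in m, then a rotation vector rx, ry, rz in rad; each row shifts and turns the commanded pose from where the row before left it, along the tool's axes as they then stand; what a row does not reach is not made up. A row lasts 1/8 s, in which the tool goes at most 0.0625 m and 0.188 rad, less where a joint would pass 70% of its speed; a pose out of reach is approached as far as the arm can. The fingers move at their own pace and stop on an object; the grip force is fixed at half the most. Time passes only in rows, so rows that do not move let the fingers close. It prints the time, the measured TCP pose, the force, the opening and the grip force at its end. Input that does not fit is refused with a message, and nothing moves.
- manip.state(): the state, without advancing time (a new reading comes with each control period).
- manip.grab_frame(name): name is "scene" or "top" or "wrist"; returns the picture (480x640x3 uint8, red, green, blue); there is no depth.
- manip.camera_params(name): a dict with "intrinsics" (3x3 intrinsics, pixels), "k1" (the pictures are not rectified: a ray, as slopes to the right and down, at radius r is drawn at 1 + k1 r^2 times it, then the intrinsics apply), "xyz" and "orientation" of the camera in the world. Camera axes: x right, y down, z forward; pixel columns grow to the right and rows downward; lengths in m; the calibration is good to about 2 mm. A picture is of the moment at which its call begins: read the wrist's pose just before it. camera_params takes no time and is no camera call; for the wrist camera it gives the pose at the moment of the call.
- manip.job_done(): hands the job in; it is judged then, once.
The state is a dict: "time": time; "joint_pos": joint angles; "joint_vel": joint speeds; "joint_efforts": joint torques, N m; "tool_pos": TCP position; "tool_rot": TCP orientation; "contact_force": force on the tool from outside, world axes, zero at the start; "ft_torque": the same for the moment, N m; "gripper_width": opening from 0.0 (shut) to 1.0 (fully open); "grasp_force": force on a finger pad.
Only numpy, scipy, OpenCV 4.12 (cv2) and the standard library are available. Lean on these libraries where they do the work, as an engineer would, in place of code of your own. Each camera call takes 0.05 s, during which the arm holds its last target. There are 200 camera calls.

## Working session

There is one attempt and no reset: what is moved stays moved. The work goes in short steps, Python scripts to look and compute and a shell command to move; the robot and the scene stay as the last step left them, time stands still between calls to the robot, and variables do not carry over. Pictures are saved under pics/ and viewed, at most 10 in all, crops included, and the job is handed in when it is done.

```bash
ls; mkdir -p pics; python3 - <<'E'
from plant import manip
import cv2,numpy as np
s=manip.state();print({k:np.round(v,3).tolist() for k,v in s.items()})
for n in("scene","top","wrist"):
    p=manip.camera_params(n);print(n,p)
    im=manip.grab_frame(n);cv2.imwrite(f"pics/{n}0.png",im[:,:,::-1])
E
```

```text
pics
plant.py
shift.py
{'time': 0.0, 'joint_pos': [-1.317, 0.053, 1.614, 0.0, 1.476, -0.119], 'joint_vel': [-0.001, -0.001, -0.001, -0.0, 0.0, -0.0], 'joint_efforts': [-0.001, -39.368, -37.018, -0.0, 0.007, -0.0], 'tool_pos': [0.228, -0.581, 0.23], 'tool_rot': [-0.001, 0.983, 0.185, -0.0], 'contact_force': [-0.138, -0.114, -0.33], 'ft_torque': [-0.016, -0.0, -0.031], 'grasp_force': 0.0, 'gripper_width': 1.002}
scene {'intrinsics': array([[529.61111058,   0.        , 325.22924641],
       [  0.        , 529.61111058, 244.29690525],
       [  0.        ,   0.        ,   1.        ]]), 'k1': -0.06947510181659844, 'xyz': array([-0.54785495, -0.59063987,  0.78960595]), 'orientation': array([-0.40804937,  0.76523294, -0.43478345,  0.2426471 ])}
top {'intrinsics': array([[532.10730891,   0.        , 312.93689821],
       [  0.        , 532.10730891, 240.1318991 ],
       [  0.        ,   0.        ,   1.        ]]), 'k1': -0.013713731922603088, 'xyz': array([ 0.11417211, -0.05721819,  1.34548685]), 'orientation': array([ 0.07447513, -0.69882215,  0.70728641, -0.07646564])}
wrist {'intrinsics': array([[416.63017945,   0.        , 325.21981357],
       [  0.        , 416.63017945, 232.2902916 ],
       [  0.        ,   0.        ,   1.        ]]), 'k1': -0.02443203611274806, 'xyz': array([ 0.29266382, -0.55704723,  0.37154735]), 'orientation': array([ 0.11329285,  0.81813786, -0.55821613, -0.07880308])}
```
View pics/top0.png

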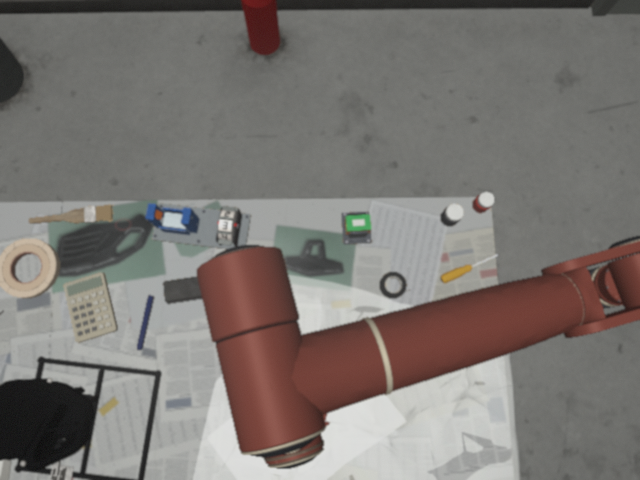

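View pics/scene0.png

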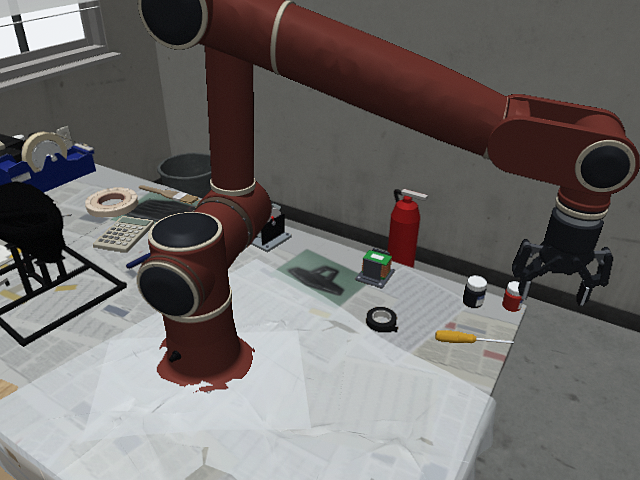

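The top view shows the feeder at about (150–250, 200–245), with the blue column on its left and the wheel at (228,227). The rack and green pack are at (357,225), the jar at (453,215), the tape at (392,285), and the sanding block at about (183,289). The scene view shows the rack at (377,265) and the feeder partly hidden behind the arm.

```bash
cat > h.py <<'E'
from plant import manip
import cv2,numpy as np
from scipy.spatial.transform import Rotation as R
def rot(q): return R.from_quat([q[1],q[2],q[3],q[0]])
def plane(p,uv,z):
    K=p["intrinsics"];D=np.array([p["k1"],0,0,0.])
    # picture model matches cv2 distortion k1
    n=cv2.undistortPoints(np.float64(uv).reshape(-1,1,2),K,D)[:,0]
    d=rot(p["orientation"]).apply(np.c_[n,np.ones(len(n))]);c=p["xyz"]
    return c+d*((z-c[2])/d[:,2])[:,None]
def proj(p,X):
    r=rot(p["orientation"]).inv();c=r.apply(np.atleast_2d(X)-p["xyz"])
    return cv2.projectPoints(c.reshape(-1,1,3),np.zeros(3),np.zeros(3),p["intrinsics"],np.array([p["k1"],0,0,0.]))[0][:,0]
def mask(im,lo,hi):
    h=cv2.cvtColor(im,cv2.COLOR_RGB2HSV);return cv2.inRange(h,np.array(lo),np.array(hi))
def blobs(m,amin=20):
    cs,_=cv2.findContours(m,cv2.RETR_EXTERNAL,cv2.CHAIN_APPROX_NONE)
    return sorted([c for c in cs if cv2.contourArea(c)>=amin],key=cv2.contourArea,reverse=True)
def tool(delta_world,s=None):
    s=s or manip.state();return rot(s["tool_rot"]).inv().apply(delta_world)
E
python3 - <<'E'
from h import *
im=cv2.imread("pics/top0.png")[:,:,::-1].copy();p=manip.camera_params("top")
m=mask(im,(50,120,80),(75,255,255))
for c in blobs(m):
    x,y,w,h=cv2.boundingRect(c)
    if h>30: continue
    r=cv2.minAreaRect(plane(p,c[:,0,:],0.058)[:,:2].astype(np.float32)*1000);print("green",x,y,w,h,r)
m=mask(im,(100,140,60),(125,255,255))
for c in blobs(m):print("blue",cv2.boundingRect(c),cv2.minAreaRect(plane(p,c[:,0,:],0.058)[:,:2].astype(np.float32)*1000))
for n,uv,z in(("jar",(453,211),.064),("tape",(392,285),.019),("wheel",(228,227),.1),("block",(183,289),.028)):print(n,plane(p,[uv],z))
a=cv2.resize(im[180:310,130:420],None,fx=2.75,fy=2.75,interpolation=cv2.INTER_CUBIC);cv2.imwrite("pics/topc.png",a[:,:,::-1])
E
```

```text
green 347 215 23 15 ((438.78643798828125, -175.5388641357422), (54.88816833496094, 36.01538848876953), 89.3311996459961)
blue (181, 209, 10, 15) ((459.39019775390625, 255.4795379638672), (36.617210388183594, 22.562984466552734), 2.127664566040039)
blue (146, 205, 10, 15) ((471.1038513183594, 343.661376953125), (17.89327621459961, 37.245155334472656), 82.90186309814453)
jar [[ 0.46277417 -0.41328223  0.064     ]]
tape [[ 0.284809   -0.25952082  0.019     ]]
wheel [[0.41944643 0.14174116 0.1       ]]
block [[0.2798408 0.2617402 0.028    ]]
```

View pics/topc.png

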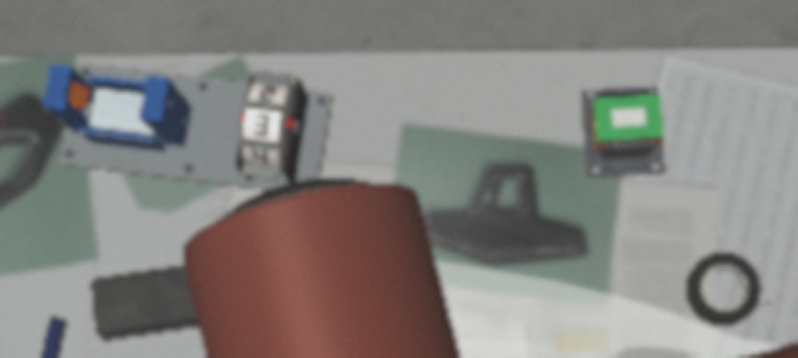

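```bash
echo '[[1, [0.04, -0.039, -0.003], [0, 0, 0]], [1, [0.04, -0.039, -0.003], [0, 0, 0]], [1, [0.04, -0.039, -0.003], [0, 0, 0]], [1, [0.04, -0.039, -0.003], [0, 0, 0]]]' | python3 shift.py; echo '[[1, [0.04, -0.039, -0.003], [0, 0, 0]], [1, [0.04, -0.039, -0.003], [0, 0, 0]], [1, [0.04, -0.039, -0.003], [0, 0, 0]], [1, [0.04, -0.039, -0.003], [0, 0, 0.18]], [1, [0, 0, 0], [0, 0, 0.18]]]' | python3 shift.py;echo '[[1, [0, 0, 0], [0, 0, 0]], [1, [0, 0, 0], [0, 0, 0]]]' | python3 shift.py
python3 - <<'E'
from h import *
p=manip.camera_params("wrist");im=manip.grab_frame("wrist");s=manip.state();print(s["tool_pos"],s["tool_rot"],s["contact_force"],p)
cv2.imwrite("pics/w1.png",im[:,:,::-1])
m=mask(im,(50,120,80),(75,255,255))
for c in blobs(m):print(cv2.boundingRect(c),cv2.minAreaRect(plane(p,c[:,0,:],0.058)[:,:2].astype(np.float32)*1000))
E
```

```text
time: 0.65
tool_pos: [0.3202, -0.3767, 0.243]
tool_rot: [-0.0, 0.983, 0.185, 0.0]
contact_force: [0.5, 0.1, 0.3]
gripper_width: 1.004
grasp_force: 0.0
time: 1.27
tool_pos: [0.4111, -0.177, 0.2552]
tool_rot: [-0.0, 1.0, 0.015, 0.0]
contact_force: [0.0, -0.0, -0.4]
gripper_width: 1.006
grasp_force: 0.0
time: 1.52
tool_pos: [0.4099, -0.1802, 0.2548]
tool_rot: [-0.0, 1.0, 0.016, -0.0]
contact_force: [0.2, 0.6, 0.8]
gripper_width: 1.002
grasp_force: 0.0
[ 0.4098282  -0.18031819  0.25479203] [-1.10292317e-04  9.99882164e-01  1.53495921e-02 -1.91675811e-04] [-0.54294716 -0.5926653   0.33948665] {'intrinsics': array([[416.63017945,   0.        , 325.21981357],
       [  0.        , 416.63017945, 232.2902916 ],
       [  0.        ,   0.        ,   1.        ]]), 'k1': -0.02443203611274806, 'xyz': array([ 0.47975538, -0.17856995,  0.39609544]), 'orientation': array([ 0.0991083 ,  0.71136271, -0.68906029, -0.09662585])}
(281, 141, 77, 51) ((438.66949462890625, -174.92105102539062), (39.37447738647461, 60.777339935302734), 3.5126092433929443)
```

View pics/w1.png

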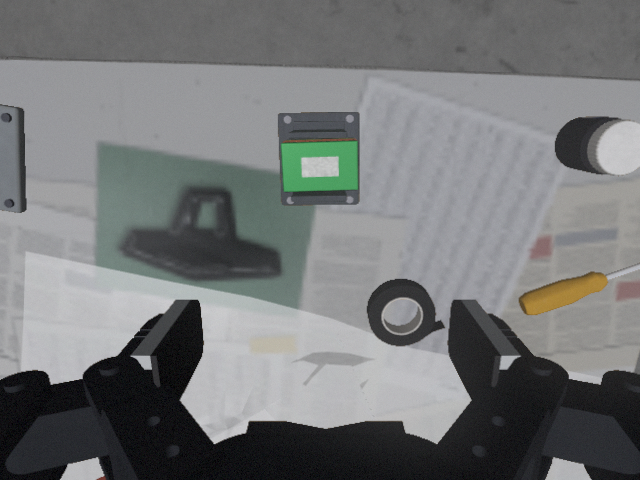

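The wrist view shows the pack top at (281–357, 141–191) in the rack, which puts it at (0.4387, -0.1749) with yaw about 3.5°. The jar is at right and the tape at (400,312). I'll move over the pack and measure again.

```bash
echo '[[1, [0.0292, -0.0044, 0], [0, 0, -0.03]], [1, [0, 0, 0.05], [0, 0, 0]], [1, [0, 0, 0.05], [0, 0, 0]], [1, [0, 0, 0.04], [0, 0, 0]], [1, [0, 0, 0], [0, 0, 0]]]' | python3 shift.py; 
python3 - <<'E'
from h import *
p=manip.camera_params("wrist");im=manip.grab_frame("wrist");s=manip.state();print(s["tool_pos"],s["tool_rot"],s["joint_pos"])
cv2.imwrite("pics/w2.png",im[:,:,::-1])
m=mask(im,(50,120,80),(75,255,255))
for c in blobs(m,300):
    P=plane(p,c[:,0,:],0.058)[:,:2]
    print(cv2.boundingRect(c),cv2.minAreaRect(P.astype(np.float32)*1000))
    # long edges angle via line fits
E
```

```text
time: 2.2
tool_pos: [0.4363, -0.1737, 0.1112]
tool_rot: [-0.002, 1.0, 0.03, -0.004]
contact_force: [0.5, 0.1, 0.7]
gripper_width: 1.0
grasp_force: 0.0
[ 0.43819152 -0.17468141  0.11412182] [-8.32184682e-04  9.99556439e-01  2.97411364e-02 -1.30299361e-03] [-5.37288010e-01 -2.19836025e-01  2.07062365e+00  4.29621896e-06
  1.29389716e+00  9.74016019e-01]
(265, 215, 126, 77) ((439.3763427734375, -174.8881378173828), (39.646366119384766, 60.60472869873047), 3.5664281845092773)
```

View pics/w2.png

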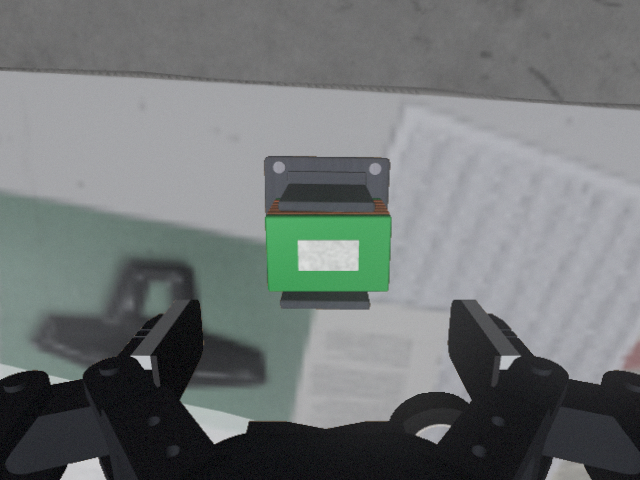

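The view shows the pack centred between the fingers, with its top at (265–391, 215–292). I'll descend and grip the ends.

```bash
echo '[[1, [0.001, 0, 0.04], [0, 0, 0]], [1, [0, 0, 0.04], [0, 0, 0]], [1, [0, 0, 0.02], [0, 0, 0]], [1, [0, 0, 0], [0, 0, 0]], [1, [0, 0, 0], [0, 0, 0]]]' | python3 shift.py; echo '[[0.5, [0, 0, 0], [0, 0, 0]], [0.5, [0, 0, 0], [0, 0, 0]], [0.5, [0, 0, 0], [0, 0, 0]], [0.5, [0, 0, 0], [0, 0, 0]]]' | python3 shift.py
```

```text
time: 2.88
tool_pos: [0.4421, -0.1759, 0.0177]
tool_rot: [0.001, 1.0, 0.03, 0.002]
contact_force: [-0.1, -0.2, 0.6]
gripper_width: 1.001
grasp_force: 0.0
time: 3.38
tool_pos: [0.4417, -0.1754, 0.017]
tool_rot: [0.001, 1.0, 0.03, 0.001]
contact_force: [-0.5, 0.0, 6.1]
gripper_width: 0.719
grasp_force: 65.9
```

```bash
echo '[[0.5, [0, 0, -0.02], [0, 0, 0]], [0.5, [0, 0, -0.04], [0, 0, 0]], [0.5, [0, 0, -0.03], [0, 0, 0]], [0.5, [0, 0, 0], [0, 0, 0]]]' | python3 shift.py; echo '[[0.5, [-0.004, -0.04, 0], [0, 0, 0]], [0.5, [-0.004, -0.04, 0], [0, 0, 0]], [0.5, [-0.005, -0.036, 0], [0, 0, 0]], [0.5, [0, 0, 0], [0, 0, 0]], [0.5, [0, 0, 0], [0, 0, 0]]]' | python3 shift.py
python3 - <<'E'
from h import *
p=manip.camera_params("wrist");im=manip.grab_frame("wrist");s=manip.state();print(s["tool_pos"],s["tool_rot"],s["joint_pos"])
cv2.imwrite("pics/w3.png",im[:,:,::-1])
E
```

```text
time: 3.88
tool_pos: [0.4419, -0.1755, 0.1078]
tool_rot: [0.002, 1.0, 0.03, 0.003]
contact_force: [0.7, -0.6, -0.8]
gripper_width: 0.719
grasp_force: 66.8
time: 4.5
tool_pos: [0.4197, -0.0596, 0.1039]
tool_rot: [-0.0, 1.0, 0.03, -0.001]
contact_force: [0.3, -0.1, -1.3]
gripper_width: 0.719
grasp_force: 66.8
[ 0.41993435 -0.0599401   0.10422373] [-5.27490727e-05  9.99558974e-01  2.96898977e-02 -6.04008836e-04] [-3.17396455e-01 -3.44365704e-01  2.18646080e+00 -3.23445615e-04
  1.30066943e+00  1.19409783e+00]
```

View pics/w3.png

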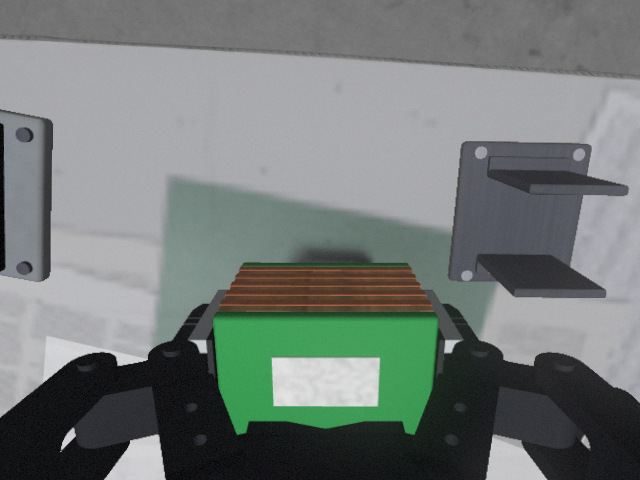

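The pack hangs level and upright in the grip, its top at (215–437, 315–430). The empty rack is at right and the feeder's plate edge at left (50,120–280). I'll set it down here.

```bash
echo '[[0.5, [0, 0, 0.04], [0, 0, 0]], [0.5, [0, 0, 0.04], [0, 0, 0]], [0.5, [0, 0, 0.008], [0, 0, 0]], [0.5, [0, 0, 0], [0, 0, 0]], [0.5, [0, 0, 0], [0, 0, 0]]]' | python3 shift.py; echo '[[0.5, [0, 0, 0.003], [0, 0, 0]], [0.5, [0, 0, 0.003], [0, 0, 0]], [0.5, [0, 0, 0], [0, 0, 0]], [0.5, [0, 0, 0], [0, 0, 0]]]' | python3 shift.py
```

```text
time: 5.18
tool_pos: [0.4218, -0.0603, 0.0188]
tool_rot: [0.001, 1.0, 0.03, 0.002]
contact_force: [0.3, -0.5, -0.3]
gripper_width: 0.718
grasp_force: 66.8
time: 5.68
tool_pos: [0.4203, -0.0595, 0.0111]
tool_rot: [-0.0, 1.0, 0.03, 0.0]
contact_force: [-0.0, -0.2, -0.4]
gripper_width: 0.72
grasp_force: 66.8
```

```bash
echo '[[0.5, [0, 0, 0.0015], [0, 0, 0]], [0.5, [0, 0, 0], [0, 0, 0]], [0.5, [0, 0, 0], [0, 0, 0]]]' | python3 shift.py; echo '[[0.5, [0, 0, 0.001], [0, 0, 0]], [0.5, [0, 0, 0], [0, 0, 0]], [0.5, [0, 0, 0], [0, 0, 0]]]' | python3 shift.py
```

```text
time: 6.05
tool_pos: [0.4202, -0.0595, 0.0095]
tool_rot: [-0.0, 1.0, 0.03, -0.0]
contact_force: [-0.6, 0.1, -0.7]
gripper_width: 0.715
grasp_force: 66.8
time: 6.42
tool_pos: [0.4205, -0.0596, 0.009]
tool_rot: [0.0, 1.0, 0.03, 0.0]
contact_force: [-2.7, 2.1, 6.0]
gripper_width: 0.716
grasp_force: 67.4
```

```bash
echo '[[1, [0, 0, 0], [0, 0, 0]], [1, [0, 0, 0], [0, 0, 0]], [1, [0, 0, 0], [0, 0, 0]], [1, [0, 0, -0.04], [0, 0, 0]], [1, [0, 0, -0.05], [0, 0, 0]]]' | python3 shift.py; echo '[[1, [0, 0, -0.05], [0, 0, -0.17]], [1, [0, 0, -0.05], [0, 0, -0.18]], [1, [0, 0, -0.05], [0, 0, -0.18]], [1, [0, 0, -0.05], [0, 0, -0.18]], [1, [0, 0, 0], [0, 0, -0.18]]]' | python3 shift.py; echo '[[1, [0, 0, 0], [0, 0, -0.17]], [1, [0, 0, 0], [0, 0, -0.17]], [1, [0, 0, 0], [0, 0, -0.17]], [1, [0, 0, 0], [0, 0, -0.17]], [1, [0, 0, 0], [0, 0, 0]]]' | python3 shift.py
python3 - <<'E'
from h import *
p=manip.camera_params("wrist");im=manip.grab_frame("wrist");cv2.imwrite("pics/w4.png",im[:,:,::-1]);s=manip.state();print(s["tool_pos"],s["tool_rot"],s["joint_pos"])
t=manip.camera_params("top");it=manip.grab_frame("top");cv2.imwrite("pics/t4.png",it[:,:,::-1])
for n,q,i in(("w",p,im),("t",t,it)):
  for c in blobs(mask(i,(50,120,80),(75,255,255)),60):print(n,cv2.boundingRect(c),cv2.minAreaRect(plane(q,c[:,0,:],0.05)[:,:2].astype(np.float32)*1000))
E
```

```text
time: 7.05
tool_pos: [0.4189, -0.0591, 0.0981]
tool_rot: [-0.001, 1.0, 0.03, -0.002]
contact_force: [1.4, 0.0, 0.8]
gripper_width: 0.998
grasp_force: 0.0
time: 7.68
tool_pos: [0.4222, -0.0602, 0.3041]
tool_rot: [0.003, 0.888, 0.46, 0.003]
contact_force: [1.0, -0.3, -0.8]
gripper_width: 1.002
grasp_force: 0.0
time: 8.3
tool_pos: [0.4202, -0.0595, 0.2983]
tool_rot: [-0.0, 0.687, 0.727, -0.0]
contact_force: [0.3, 0.0, 0.1]
gripper_width: 1.005
grasp_force: 0.0
[ 0.42020672 -0.05952299  0.29834024] [-6.90377233e-05  6.86965064e-01  7.26690440e-01 -3.39056418e-05] [-3.16451494e-01 -4.83714206e-01  1.95987625e+00 -2.42027240e-06
  1.66558441e+00 -3.72639279e-01]
w (302, 158, 41, 64) ((417.46551513671875, -60.039249420166016), (38.307762145996094, 60.19888687133789), 3.2757132053375244)
```

```bash
echo '[[1, [0.05, 0.0065, 0], [0, 0, 0]], [1, [0.05, 0.0065, 0], [0, 0, 0]], [1, [0.05, 0.0065, 0], [0, 0, 0]], [1, [0.05, 0.0065, 0], [0, 0, 0]], [1, [0.05, 0.0065, 0], [0, 0, 0]]]' | python3 shift.py; echo '[[1, [0.05, 0.0065, 0], [0, 0, 0]], [1, [0, 0, 0], [0, 0, 0]], [1, [0, 0, 0], [0, 0, 0]], [1, [0, 0, 0], [0, 0, 0]]]' | python3 shift.py
python3 - <<'E'
from h import *
p=manip.camera_params("wrist");im=manip.grab_frame("wrist");cv2.imwrite("pics/w5.png",im[:,:,::-1]);s=manip.state();print(s["tool_pos"],s["tool_rot"],s["joint_pos"])
np.save("w5.npy",np.array([p],dtype=object),allow_pickle=True)
E
```

```text
time: 9.02
tool_pos: [0.4378, 0.1937, 0.2986]
tool_rot: [0.0, 0.687, 0.727, 0.0]
contact_force: [0.0, -0.2, 0.4]
gripper_width: 1.0
grasp_force: 0.0
time: 9.52
tool_pos: [0.4416, 0.2413, 0.2986]
tool_rot: [0.0, 0.687, 0.727, 0.0]
contact_force: [-0.0, -0.4, 0.5]
gripper_width: 0.996
grasp_force: 0.0
[0.44165609 0.24125464 0.29863701] [1.44518437e-04 6.86714126e-01 7.26927559e-01 1.12417500e-04] [ 3.52068477e-01 -2.74744322e-01  1.80397003e+00 -1.58728564e-04
  1.61203688e+00  2.95183857e-01]
```

View pics/w5.png

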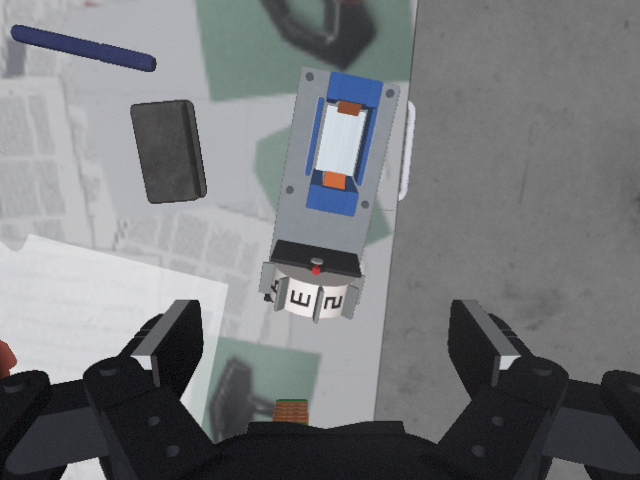

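The wrist view shows the feeder: column towers at (355,90) and (332,200), orange latches at (349,107) and (335,180), and the wheel with 3 and 2 visible and a rib near (320,303). The red mark is at (317,270), the sanding block at (170,150), and the pack is standing at (291,410).

```bash
python3 - <<'E'
from h import *
im=cv2.imread("pics/w5.png")[:,:,::-1].copy();p=np.load("w5.npy",allow_pickle=True)[0]
print(p["xyz"])
h=cv2.cvtColor(im,cv2.COLOR_RGB2HSV)
for u,v in((355,88),(332,200),(315,140),(370,150),(320,180),(349,107),(335,180),(345,240-95),(317,270)):print((u,v),h[v,u])
m=mask(im,(100,120,130),(125,255,255));m[:, :280]=0
for z in(.115,):
  for c in blobs(m,30):print("blue",cv2.boundingRect(c),cv2.minAreaRect(plane(p,c[:,0,:],z)[:,:2].astype(np.float32)*1000))
for nm,lo,hi in(("orange",(3,150,90),(18,255,255)),("red",(172,150,90),(180,255,255)),("red0",(0,150,90),(2,255,255))):
  for c in blobs(mask(im,lo,hi),15):
    b=cv2.boundingRect(c)
    if 280<b[0]<400 and b[1]<350:print(nm,b,cv2.minAreaRect(plane(p,c[:,0,:],.1 if nm=="orange" else .083)[:,:2].astype(np.float32)*1000))
E
```

```text
[0.43805731 0.31009415 0.43991133]
(355, 88) [110 160 159]
(332, 200) [110 154 159]
(315, 140) [109 146 143]
(370, 150) [113  19 163]
(320, 180) [110 117  96]
(349, 107) [  8 150 133]
(335, 180) [ 10 175 200]
(345, 145) [ 99  19 223]
(317, 270) [  0 178 189]
blue (327, 72, 56, 36) ((458.6193542480469, 329.1534729003906), (19.200908660888672, 38.6883430480957), 82.22238159179688)
blue (306, 184, 52, 32) ((447.029296875, 244.77755737304688), (19.10541534423828, 38.546939849853516), 82.13893127441406)
blue (305, 97, 19, 78) ((430.42340087890625, 293.16436767578125), (58.57645034790039, 3.6216559410095215), 82.15937805175781)
blue (357, 109, 20, 76) ((471.2272644042969, 287.30615234375), (58.123958587646484, 3.2104249000549316), 82.06587982177734)
orange (324, 171, 21, 18) ((448.85443115234375, 258.82208251953125), (11.595974922180176, 17.396106719970703), 82.57443237304688)
orange (338, 101, 23, 15) ((456.3067626953125, 315.6907653808594), (8.208420753479004, 16.57061004638672), 81.65925598144531)
red0 (312, 265, 8, 10) ((437.5622253417969, 173.02359008789062), (8.732621192932129, 6.202155113220215), 67.76007080078125)
```

```bash
echo '[[1, [-0.05, -0.0069, 0], [0, 0, 0]], [1, [-0.05, -0.0069, 0], [0, 0, 0]], [1, [-0.05, -0.0069, 0], [0, 0, 0]], [1, [-0.05, -0.0069, 0], [0, 0, 0]], [1, [-0.05, -0.0069, 0], [0, 0, 0]]]' | python3 shift.py; echo '[[1, [-0.0494, -0.0067, 0.04], [0, 0, 0]], [1, [0, 0, 0.06], [0, 0, 0]], [1, [0, 0, 0.05], [0, 0, 0]], [1, [0, 0, 0], [0, 0, 0]], [1, [0, 0, 0], [0, 0, 0]]]' | python3 shift.py
python3 - <<'E'
from h import *
p=manip.camera_params("wrist");im=manip.grab_frame("wrist");cv2.imwrite("pics/w6.png",im[:,:,::-1]);s=manip.state();print(s["tool_pos"],s["tool_rot"])
for c in blobs(mask(im,(50,120,80),(75,255,255)),300):
  r=cv2.minAreaRect(plane(p,c[:,0,:],0.05)[:,:2].astype(np.float32)*1000);print(cv2.boundingRect(c),r)
  print(tool(np.r_[np.array(r[0])/1000-s["tool_pos"][:2],0]))
E
```

```text
time: 10.2
tool_pos: [0.4211, -0.0116, 0.2988]
tool_rot: [0.001, 0.687, 0.727, 0.0]
contact_force: [1.0, 0.2, -0.6]
gripper_width: 0.998
grasp_force: 0.0
time: 10.82
tool_pos: [0.4192, -0.0586, 0.1517]
tool_rot: [0.001, 0.686, 0.727, 0.001]
contact_force: [1.0, 0.3, 0.1]
gripper_width: 0.998
grasp_force: 0.0
[ 0.41981334 -0.05865237  0.15258516] [0.00227354 0.68604912 0.72755089 0.00107068]
(289, 183, 65, 97) ((417.4196472167969, -59.1972541809082), (38.682735443115234, 60.54963684082031), 3.2795286178588867)
[-4.03526251e-04 -2.42150816e-03 -1.05845212e-05]
```

```bash
echo '[[1, [-0.0004, -0.0023, 0.05], [0, 0, 0]], [1, [0, 0, 0.05], [0, 0, 0]], [1, [0, 0, 0.03], [0, 0, 0]], [1, [0, 0, 0.005], [0, 0, 0]], [1, [0, 0, 0], [0, 0, 0]]]' | python3 shift.py; echo '[[1, [0, 0, 0], [0, 0, 0]], [0.2, [0, 0, 0], [0, 0, 0]], [0.2, [0, 0, 0], [0, 0, 0]], [0.2, [0, 0, 0], [0, 0, 0]], [0.2, [0, 0, 0], [0, 0, 0]]]' | python3 shift.py;  echo '[[0.2, [0, 0, 0], [0, 0, 0]], [0.2, [0, 0, 0], [0, 0, 0]]]' | python3 shift.py
```

```text
time: 11.5
tool_pos: [0.4178, -0.059, 0.0167]
tool_rot: [0.002, 0.686, 0.728, 0.001]
contact_force: [0.7, -0.5, 0.3]
gripper_width: 0.999
grasp_force: 0.0
time: 12.12
tool_pos: [0.4164, -0.0587, 0.015]
tool_rot: [0.0, 0.686, 0.728, 0.0]
contact_force: [0.0, -0.2, 3.8]
gripper_width: 0.464
grasp_force: 61.1
time: 12.38
tool_pos: [0.4164, -0.0586, 0.015]
tool_rot: [0.0, 0.686, 0.728, 0.0]
contact_force: [-0.0, 0.4, 5.5]
gripper_width: 0.458
grasp_force: 61.1
```

```bash
echo '[[0.2, [0, 0, -0.03], [0, 0, 0]], [0.2, [0, 0, -0.05], [0, 0, 0]], [0.2, [0, 0, -0.05], [0, 0, 0.098]], [0.2, [0, 0, -0.02], [0, 0, 0.098]], [0.2, [0, 0, 0], [0, 0, 0]]]' | python3 shift.py; echo '[[0.2, [0.05, -0.0016, 0], [0, 0, 0]], [0.2, [0.05, -0.0016, 0], [0, 0, 0]], [0.2, [0.05, -0.0016, 0], [0, 0, 0]], [0.2, [0.05, -0.0016, 0], [0, 0, 0]], [0.2, [0.05, -0.0016, 0], [0, 0, 0]]]' | python3 shift.py;  echo '[[0.2, [0.05, -0.0016, 0], [0, 0, 0]], [0.2, [0.04, -0.0015, 0], [0, 0, 0]], [0.2, [0, 0, 0], [0, 0, 0]], [0.2, [0, 0, 0], [0, 0, 0]]]' | python3 shift.py
cat > m.py <<'E'
from h import *
import sys
s=manip.state();p=manip.camera_params("wrist");im=manip.grab_frame("wrist");cv2.imwrite(f"pics/{sys.argv[1]}.png",im[:,:,::-1]);print(s["tool_pos"],s["tool_rot"],s["joint_pos"])
yaw=2*np.arctan2(s["tool_rot"][2],s["tool_rot"][1]);print("yaw",np.degrees(yaw))
m=mask(im,(100,120,130),(125,255,255))
for c in blobs(m,100):print("blue",cv2.boundingRect(c),cv2.minAreaRect(plane(p,c[:,0,:],.115)[:,:2].astype(np.float32)*1000))
for c in blobs(mask(im,(50,120,80),(75,255,255)),300):
  z=s["tool_pos"][2]-.015+.05
  print("pack",cv2.boundingRect(c),cv2.minAreaRect(plane(p,c[:,0,:],z)[:,:2].astype(np.float32)*1000))
print("col in tool",tool(np.array([.4528,.2870,.1])-s["tool_pos"],s))
E
python3 m.py w7
```

```text
time: 13.0
tool_pos: [0.4165, -0.0587, 0.1655]
tool_rot: [0.001, 0.753, 0.658, 0.001]
contact_force: [-0.7, 0.4, -1.2]
gripper_width: 0.459
grasp_force: 60.8
time: 13.62
tool_pos: [0.4404, 0.1915, 0.1614]
tool_rot: [-0.001, 0.753, 0.658, -0.002]
contact_force: [0.7, -0.2, -1.3]
gripper_width: 0.463
grasp_force: 60.7
time: 14.12
tool_pos: [0.45, 0.2791, 0.162]
tool_rot: [-0.0, 0.753, 0.658, -0.002]
contact_force: [1.0, -0.3, -1.1]
gripper_width: 0.459
grasp_force: 60.7
[0.45002403 0.2790501  0.16203757] [-4.11819361e-04  7.53449550e-01  6.57502418e-01 -2.04362805e-03] [ 4.14693078e-01 -1.20975342e-01  1.90005725e+00 -4.41833824e-04
  1.36665768e+00  5.50577888e-01]
yaw 82.21955729186763
blue (284, 134, 90, 90) ((457.2024230957031, 318.57098388671875), (40.57579803466797, 40.35692596435547), 82.24299621582031)
pack (254, 261, 142, 168) ((451.0906066894531, 282.3694152832031), (54.699913024902344, 39.02444076538086), 82.30169677734375)
col in tool [0.00840993 0.00187935 0.06201055]
```

View pics/w7.png

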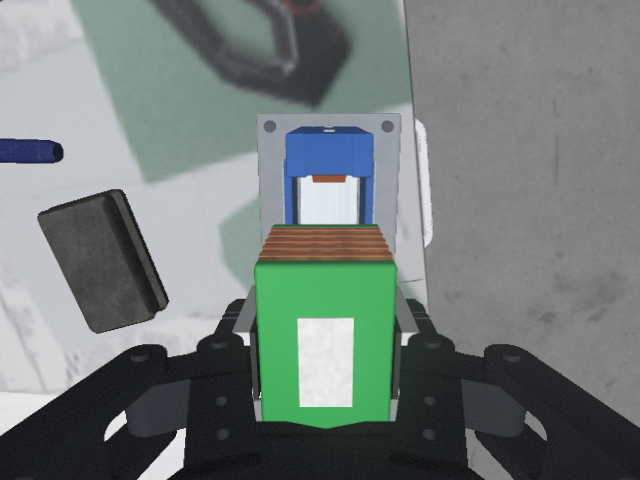

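The view shows the pack held square, its top centred at column 325, and the far tower centred at column 329 with the column opening just ahead. That agrees with the computed 1.9 mm sideways and 8.4 mm forward corrections.

```bash
echo '[[0.2, [0.009, 0.0019, 0], [0, 0, 0]], [0.2, [0, 0, 0], [0, 0, 0]], [0.2, [0, 0, 0], [0, 0, 0]]]' | python3 shift.py; python3 m.py w8; echo '[[0.2, [0, 0, 0.02], [0, 0, 0]], [0.2, [0, 0, 0], [0, 0, 0]], [0.2, [0, 0, 0], [0, 0, 0]]]' | python3 shift.py;  python3 m.py w9
```

```text
time: 14.55
tool_pos: [0.4545, 0.2883, 0.1645]
tool_rot: [0.0, 0.754, 0.657, 0.0]
contact_force: [0.2, 0.2, -1.7]
gripper_width: 0.461
grasp_force: 60.7
[0.45449238 0.28825159 0.16452219] [5.22601884e-05 7.53935313e-01 6.56948656e-01 6.48015602e-05] [ 4.26931291e-01 -1.04699435e-01  1.88082663e+00 -6.44779048e-05
  1.36531139e+00  5.64212032e-01]
yaw 82.13514642940781
blue (279, 155, 88, 69) ((458.5065002441406, 323.2393798828125), (31.819683074951172, 40.47616958618164), 82.13844299316406)
pack (254, 261, 142, 168) ((455.4234924316406, 291.4946594238281), (54.623313903808594, 39.01306915283203), 82.14117431640625)
col in tool [-0.00147327 -0.00151578  0.06452189]
time: 14.98
tool_pos: [0.454, 0.2883, 0.1437]
tool_rot: [-0.0, 0.754, 0.657, -0.001]
contact_force: [-0.4, 0.6, -0.6]
gripper_width: 0.457
grasp_force: 60.7
[0.45398044 0.28831783 0.14369299] [-1.78987015e-04  7.53819665e-01  6.57081059e-01 -6.01342894e-04] [ 4.27409518e-01 -8.43607796e-02  1.89824680e+00 -3.04150921e-07
  1.32896147e+00  5.64325584e-01]
yaw 82.15529143813951
blue (276, 160, 96, 64) ((458.81817626953125, 325.8869323730469), (26.348705291748047, 39.369285583496094), 82.1668701171875)
pack (254, 261, 142, 168) ((454.9585876464844, 291.5937805175781), (54.652286529541016, 39.032623291015625), 82.24181365966797)
col in tool [-0.00143727 -0.0009432   0.04369499]
```

```bash
echo '[[0.2, [-0.001, -0.0007, 0], [0, 0, 0]], [0.2, [0, 0, 0.015], [0, 0, 0]], [0.2, [0, 0, 0.005], [0, 0, 0]], [0.2, [0, 0, 0], [0, 0, 0]], [0.2, [0, 0, 0], [0, 0, 0]]]' | python3 shift.py; echo '[[0.2, [0, 0, 0.008], [0, 0, 0]], [0.2, [0, 0, 0.007], [0, 0, 0]], [0.2, [0, 0, 0], [0, 0, 0]], [0.2, [0, 0, 0], [0, 0, 0]]]' | python3 shift.py; python3 m.py w10
```

```text
time: 15.65
tool_pos: [0.4536, 0.2877, 0.1245]
tool_rot: [0.0, 0.754, 0.657, 0.0]
contact_force: [-1.4, -1.0, -1.7]
gripper_width: 0.458
grasp_force: 60.7
time: 16.15
tool_pos: [0.4535, 0.2876, 0.1093]
tool_rot: [-0.0, 0.754, 0.657, -0.0]
contact_force: [-0.2, -0.5, -0.7]
gripper_width: 0.456
grasp_force: 60.7
[0.45353258 0.28760865 0.10934049] [-1.40541964e-05  7.53830018e-01  6.57069481e-01 -3.59479036e-05] [ 4.26541734e-01 -4.87898004e-02  1.92570782e+00  6.65574603e-06
  1.26475157e+00  5.63486783e-01]
yaw 82.15351176195358
blue (264, 168, 118, 62) ((458.950927734375, 329.10296630859375), (20.54429817199707, 38.32001876831055), 82.21215057373047)
pack (254, 261, 143, 168) ((454.4619445800781, 290.86798095703125), (54.63941192626953, 39.03680419921875), 82.23554229736328)
col in tool [-0.00070263 -0.00064199  0.00934056]
```

```bash
echo '[[0.2, [-0.0005, -0.0003, 0.008], [0, 0, 0]], [0.2, [0, 0, 0.008], [0, 0, 0]], [0.2, [0, 0, 0], [0, 0, 0]], [0.2, [0, 0, 0], [0, 0, 0]]]' | python3 shift.py; echo '[[0.2, [0, 0, 0.01], [0, 0, 0]], [0.2, [0, 0, 0.008], [0, 0, 0]], [0.2, [0, 0, 0], [0, 0, 0]], [0.2, [0, 0, 0], [0, 0, 0]]]' | python3 shift.py
```

```text
time: 16.7
tool_pos: [0.4529, 0.287, 0.093]
tool_rot: [-0.0, 0.754, 0.657, -0.0]
contact_force: [0.7, -0.2, -0.9]
gripper_width: 0.461
grasp_force: 60.9
time: 17.2
tool_pos: [0.4522, 0.2868, 0.0743]
tool_rot: [-0.0, 0.754, 0.657, -0.001]
contact_force: [0.1, 0.1, -3.4]
gripper_width: 0.462
grasp_force: 60.7
```

```bash
echo '[[0.2, [0, 0, 0.008], [0, 0, 0]], [0.2, [0, 0, 0.004], [0, 0, 0]], [0.2, [0, 0, 0], [0, 0, 0]], [0.2, [0, 0, 0], [0, 0, 0]]]' | python3 shift.py; echo '[[0.2, [0, 0, 0.003], [0, 0, 0]], [0.2, [0, 0, 0], [0, 0, 0]], [0.2, [0, 0, 0], [0, 0, 0]]]' | python3 shift.py
```

```text
time: 17.7
tool_pos: [0.453, 0.287, 0.063]
tool_rot: [0.0, 0.754, 0.657, -0.0]
contact_force: [1.5, -0.2, -2.7]
gripper_width: 0.461
grasp_force: 60.7
time: 18.08
tool_pos: [0.4533, 0.2872, 0.0605]
tool_rot: [0.0, 0.754, 0.657, 0.0]
contact_force: [1.7, -0.2, -1.1]
gripper_width: 0.455
grasp_force: 60.8
```

```bash
echo '[[0.2, [0, 0, 0.002], [0, 0, 0]], [0.2, [0, 0, 0], [0, 0, 0]], [0.2, [0, 0, 0], [0, 0, 0]]]' | python3 shift.py
```

```text
time: 18.45
tool_pos: [0.4534, 0.2873, 0.0589]
tool_rot: [0.0, 0.754, 0.657, 0.0]
contact_force: [-1.2, 0.4, 5.4]
gripper_width: 0.461
grasp_force: 61.3
```

```bash
echo '[[1, [0, 0, 0], [0, 0, 0]], [1, [0, 0, 0], [0, 0, 0]], [1, [0, 0, 0], [0, 0, 0]], [1, [0, 0, -0.03], [0, 0, 0]], [1, [0, 0, -0.05], [0, 0, 0]]]' | python3 shift.py; echo '[[0, [0, 0, -0.01], [0, 0, 0]], [0, [0, 0, 0], [0, 0, 0]], [0, [0, 0, 0], [0, 0, 0]], [0, [0, 0, 0], [0, 0, 0]], [0, [0, 0, 0], [0, 0, 0]]]' | python3 shift.py; echo '[[0, [0, 0, 0], [0, 0, 0]], [0, [0, 0, 0], [0, 0, 0]], [0, [0, 0, 0], [0, 0, 0]]]' | python3 shift.py; python3 - <<'E'
from h import *
s=manip.state();p=manip.camera_params("wrist");im=manip.grab_frame("wrist");cv2.imwrite("pics/w11.png",im[:,:,::-1]);print(s["tool_pos"])
for c in blobs(mask(im,(50,120,80),(75,255,255)),300):print("pack",cv2.boundingRect(c),cv2.minAreaRect(plane(p,c[:,0,:],.095)[:,:2].astype(np.float32)*1000))
print("col in tool",tool(np.array([.4528,.2870,.1])-s["tool_pos"],s))
E
```

```text
time: 19.08
tool_pos: [0.4514, 0.2863, 0.1366]
tool_rot: [-0.001, 0.754, 0.657, -0.003]
contact_force: [1.3, 1.2, 0.3]
gripper_width: 1.002
grasp_force: 0.0
time: 19.7
tool_pos: [0.4526, 0.2869, 0.1472]
tool_rot: [-0.0, 0.754, 0.657, -0.001]
contact_force: [0.2, -0.6, -1.0]
gripper_width: -0.001
grasp_force: 0.0
time: 20.08
tool_pos: [0.4532, 0.2872, 0.1484]
tool_rot: [0.0, 0.754, 0.657, 0.0]
contact_force: [0.2, -0.1, -0.7]
gripper_width: -0.001
grasp_force: 0.0
[0.45317783 0.28716496 0.1484413 ]
pack (285, 200, 82, 102) ((454.2817687988281, 290.4234619140625), (52.43973159790039, 39.16802215576172), 82.18413543701172)
col in tool [-0.00021716 -0.00035515  0.04844126]
```

View pics/w11.png

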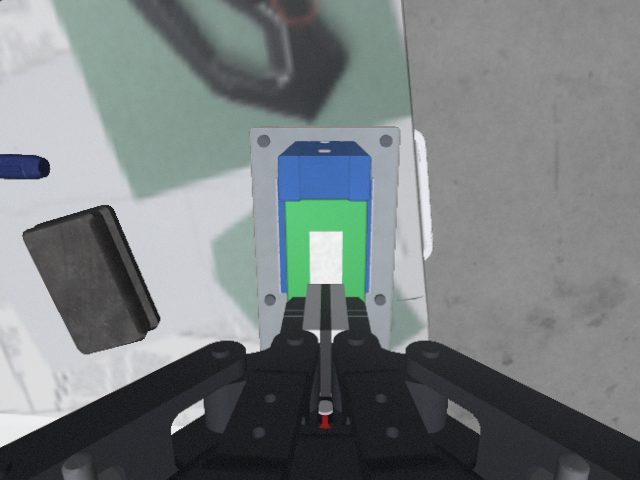

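The pack stands in the column, top at (285–367, 200–300), with the shut fingers above its middle. Now I'll press it down.

```bash
echo '[[0, [0, 0, 0.03], [0, 0, 0]], [0, [0, 0, 0.016], [0, 0, 0]], [0, [0, 0, 0], [0, 0, 0]], [0, [0, 0, 0], [0, 0, 0]]]' | python3 shift.py; echo '[[0, [0, 0, 0.008], [0, 0, 0]], [0, [0, 0, 0.008], [0, 0, 0]], [0, [0, 0, 0.006], [0, 0, 0]], [0, [0, 0, 0], [0, 0, 0]], [0, [0, 0, 0], [0, 0, 0]]]' | python3 shift.py; echo '[[0, [0, 0, 0.005], [0, 0, 0]], [0, [0, 0, 0.004], [0, 0, 0]], [0, [0, 0, 0], [0, 0, 0]], [0, [0, 0, 0], [0, 0, 0]], [0, [0, 0, 0], [0, 0, 0]]]' | python3 shift.py
```

```text
time: 20.62
tool_pos: [0.4536, 0.2874, 0.1032]
tool_rot: [0.0, 0.754, 0.657, 0.001]
contact_force: [-0.4, -0.1, -0.3]
gripper_width: -0.0
grasp_force: 0.0
time: 21.25
tool_pos: [0.4545, 0.2878, 0.0819]
tool_rot: [0.0, 0.754, 0.657, 0.002]
contact_force: [0.4, 0.2, 4.9]
gripper_width: -0.0
grasp_force: 2.6
time: 21.88
tool_pos: [0.4546, 0.2878, 0.0735]
tool_rot: [0.0, 0.754, 0.657, 0.002]
contact_force: [-0.2, 0.1, 7.5]
gripper_width: -0.003
grasp_force: 4.1
```

```bash
echo '[[0, [0, 0, 0.003], [0, 0, 0]], [0, [0, 0, 0.002], [0, 0, 0]], [0, [0, 0, 0], [0, 0, 0]], [0, [0, 0, 0], [0, 0, 0]], [0, [0, 0, 0], [0, 0, 0]]]' | python3 shift.py; python3 - <<'E'
from h import *
s=manip.state();p=manip.camera_params("wrist");im=manip.grab_frame("wrist");cv2.imwrite("pics/w12.png",im[:,:,::-1]);print(s["tool_pos"],s["contact_force"])
for n,lo,hi in(("green",(50,120,60),(75,255,255)),("orange",(3,130,70),(18,255,255))):
  for c in blobs(mask(im,lo,hi),30):print(n,cv2.boundingRect(c),cv2.minAreaRect(plane(p,c[:,0,:],.07)[:,:2].astype(np.float32)*1000))
E
```

```text
time: 22.5
tool_pos: [0.4548, 0.2879, 0.0692]
tool_rot: [0.001, 0.754, 0.657, 0.002]
contact_force: [-2.7, -0.4, 12.2]
gripper_width: 0.001
grasp_force: 5.9
[0.45477669 0.28787564 0.0691806 ] [-2.67701291 -0.37301552 12.15183731]
green (269, 264, 107, 78) ((454.3387145996094, 289.7023620605469), (31.027563095092773, 38.819725036621094), 82.3247299194336)
orange (317, 396, 18, 33) ((449.10479736328125, 242.1613311767578), (15.35621452331543, 6.908712387084961), 82.02692413330078)
```

```bash
echo '[[0, [0, 0, 0.002], [0, 0, 0]], [0, [0, 0, 0], [0, 0, 0]], [0, [0, 0, 0], [0, 0, 0]]]' | python3 shift.py; echo '[[0, [0, 0, -0.02], [0, 0, 0]], [0, [0, 0, -0.05], [0, 0, 0]], [0, [0, 0, -0.05], [0, 0, 0]], [0, [0, 0, -0.04], [0, 0, 0]], [0, [0, 0, -0.03], [0, 0, 0]]]' | python3 shift.py;  echo '[[0, [-0.05, 0, 0], [0, 0, 0]], [0, [-0.05, 0, 0], [0, 0, 0]], [0, [0, 0, 0], [0, 0, 0]], [0, [0, 0, 0], [0, 0, 0]], [0, [0, 0, 0], [0, 0, 0]]]' | python3 shift.py; python3 - <<'E'
from h import *
s=manip.state();p=manip.camera_params("wrist");im=manip.grab_frame("wrist");cv2.imwrite("pics/w13.png",im[:,:,::-1]);print(s["tool_pos"],s["contact_force"])
for n,lo,hi in(("green",(50,120,60),(75,255,255)),("orange",(3,130,70),(18,255,255)),("red",(0,150,90),(2,255,255)),("blue",(100,120,130),(125,255,255))):
  for c in blobs(mask(im,lo,hi),15):
    if cv2.contourArea(c)<4000:print(n,cv2.boundingRect(c),cv2.minAreaRect(plane(p,c[:,0,:],.07)[:,:2].astype(np.float32)*1000))
np.save("w13.npy",np.array([p],dtype=object),allow_pickle=True)
a=im[20:420,150:550];cv2.imwrite("pics/w13c.png",cv2.resize(a,(600,600),interpolation=cv2.INTER_CUBIC)[:,:,::-1])
E
```

```text
time: 22.92
tool_pos: [0.4548, 0.2879, 0.0673]
tool_rot: [0.001, 0.754, 0.657, 0.002]
contact_force: [-3.0, -1.0, 12.0]
gripper_width: 0.004
grasp_force: 6.2
time: 23.55
tool_pos: [0.4535, 0.2873, 0.2565]
tool_rot: [0.0, 0.754, 0.657, 0.001]
contact_force: [-0.1, 0.1, -0.5]
gripper_width: -0.002
grasp_force: 0.0
time: 24.18
tool_pos: [0.4395, 0.1888, 0.2542]
tool_rot: [-0.0, 0.753, 0.658, -0.0]
contact_force: [-0.0, 1.5, -0.3]
gripper_width: 0.001
grasp_force: 0.0
[0.43952351 0.18882616 0.25422944] [-0.03714366  1.52190723 -0.31695124]
orange (0, 376, 32, 61) ((128.6605987548828, 36.15895080566406), (67.11219024658203, 24.100669860839844), 89.73097229003906)
orange (312, 13, 27, 21) ((457.6234436035156, 319.5791931152344), (13.166884422302246, 18.537113189697266), 82.22415161132812)
orange (313, 108, 25, 13) ((449.1250915527344, 257.2536926269531), (8.729347229003906, 18.141765594482422), 82.22911834716797)
red (321, 224, 9, 10) ((437.02239990234375, 168.65843200683594), (7.561587333679199, 6.495905876159668), 82.23628997802734)
blue (290, 25, 71, 125) ((451.42840576171875, 274.93621826171875), (87.61664581298828, 50.77903366088867), 82.22911834716797)
blue (293, 0, 64, 10) ((458.9360046386719, 331.6134338378906), (5.826085090637207, 44.65441131591797), 82.22354888916016)
```

View pics/w13c.png

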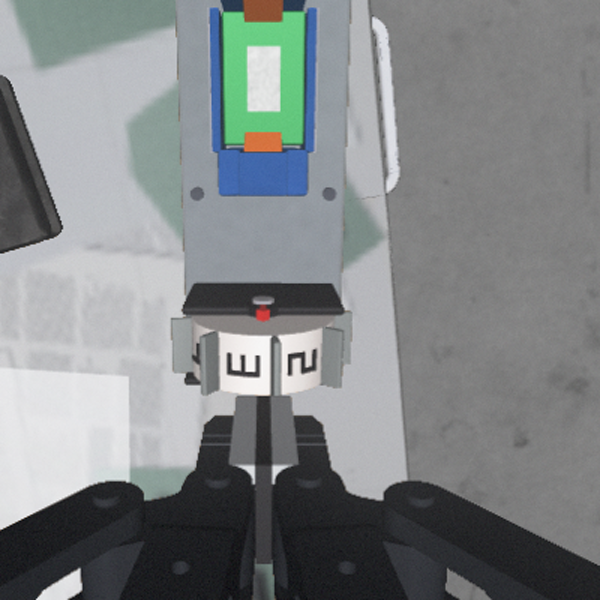

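Viewing this: the pack is latched, with green at crop (223–303, 12–145) and both orange latches over its ends at (263,8) and (263,142). On the wheel, 3 is on the robot side and 2 on the far side, with the rib between them at crop (275,362), i.e. (333,261) in the full image. The red mark is at (325,229).

```bash
python3 - <<'E'
from h import *
im=cv2.imread("pics/w13.png")[:,:,::-1].copy();p=np.load("w13.npy",allow_pickle=True)[0]
g=cv2.cvtColor(im,cv2.COLOR_RGB2GRAY)
c0=np.array([452.8,287.0]);ey=np.array([.1366,.9906]);ex=np.array([.9906,-.1366])
def F(uv,z):
    P=plane(p,uv,z)[:,:2]*1000-c0;return np.c_[P@ex,P@ey].round(1)
for c in blobs(mask(im,(50,120,60),(75,255,255)),1000):
    b=cv2.boundingRect(c)
    if b[0]>250:
      for z in(.072,.095):print("green",b,z,cv2.minAreaRect(F(c[:,0,:],z).astype(np.float32)))
print("red",F([(325.5,229)],.083))
for v in(236,240,244,248,255,262,269,276,280,284,288):print(v,g[v,265:385:3])
print(F([(333,244),(333,280)],.113),F([(325,235),(325,285)],.102))
E
```

```text
green (298, 27, 56, 89) 0.072 ((0.7000007629394531, -0.35000038146972656), (60.70000076293945, 39.599998474121094), 90.0)
green (298, 27, 56, 89) 0.095 ((0.7659931182861328, -2.497791290283203), (36.80875015258789, 56.33164978027344), 0.20609983801841736)
red [[   0.9 -116.2]]
236 [165 162 162 158 154 163 142 130 133 130 132 130 131 133 131 132 133 132
 131 131 132 135 130 134 131 132 133 132 134 129 133 133 131 130 135 164
 149 150 148 150]
240 [162 158 158 158 150 165 186 201 209 169 138 133 132 133 133 132 132 133
 133 133 132 131 132 132 132 131 131 132 133 132 150 194 208 182 136 133
 127 108 133 150]
244 [156 162 159 157 152 162 137 110 115 115 152 227 232 233 237 238 242 241
 243 238 239 236 144 130 241 238 235 233 230 227 221 218 208 179 134 135
 133 140 134 150]
248 [151 161 159 155 151 152 124 144 115 118 132 228 232 234 238 239 241 242
 243 243 246 244  81 124 195 237 234 232 228 227 220 215 208 176 137 136
 136 143 141 149]
255 [150 159 160 155 147 142 105 150 115 111 137 228 159 196 238 234 237 243
 244 245 245 244  82 163 175 236 208 121  77  52 219 105 149 156 135 134

[... 395 characters left out ...]
113 119 232 233 237 238 240 244 243
 243 242 244 243  81 160 179 235 232 229 226 222 215 206 195 118 142 134
 135 138 183 186]
280 [203 205 201 203 203 201 186 148 115 122 158 210 228 234 239 241 242 243
 243 244 244 242  83 158 180 234 231 225 220 195 182 185 184 184 182 185
 182 182 188 182]
284 [202 204 203 203 205 205 193 188 189 195 195 194 195 196 164 103 106 103
 107  52  51  52 105 104 105 104 131 188 181 183 183 183 184 180 185 183
 183 184 184 184]
288 [203 203 202 200 206 204 191 181 188 196 194 197 193 192 111 112 111 109
 110  53  50  55 110 109 111 111 113 185 182 183 181 184 181 183 182 185
 184 184 182 184]
[[   6.3 -119. ]
 [   6.4 -146.5]] [[   0.6 -115.5]
 [   0.6 -155.1]]
```

```bash
echo '[[0, [-0.035, -0.0116, 0], [0, 0, 0.17]], [0, [0, 0, 0], [0, 0, 0.175]], [0, [0, 0, 0], [0, 0, 0.175]], [0, [0, 0, 0], [0, 0, 0.175]], [0, [0, 0, 0], [0, 0, 0.175]]]' | python3 shift.py; echo '[[0, [0, 0, 0.03], [0, 0, 0.175]], [0, [0, 0, 0.03], [0, 0, 0.175]], [0, [0, 0, 0.03], [0, 0, 0.175]], [0, [0, 0, 0.02], [0, 0, 0.175]], [0, [0, 0, 0], [0, 0, 0]]]' | python3 shift.py;echo '[[0, [0, 0, 0], [0, 0, 0]], [0, [0, 0, 0], [0, 0, 0]]]' | python3 shift.py
cat > wp.py <<'E'
from h import *
s=manip.state();c0=np.array([452.8,287.0]);ey=np.array([.1366,.9906]);ex=np.array([.9906,-.1366])
P=s["tool_pos"][:2]*1000-c0;print("tip rel wheel (ex,ey,z) mm",P@ex-.7,P@ey+134,s["tool_pos"][2]*1000,"yaw",np.degrees(2*np.arctan2(s["tool_rot"][2],s["tool_rot"][1])),s["contact_force"].round(1),"q6",s["joint_pos"][5])
E
python3 wp.py
```

```text
time: 24.85
tool_pos: [0.4233, 0.1557, 0.2543]
tool_rot: [-0.0, 0.961, 0.276, -0.0]
contact_force: [-0.4, -0.2, 0.7]
gripper_width: 0.003
grasp_force: 0.0
time: 25.48
tool_pos: [0.4219, 0.1554, 0.1424]
tool_rot: [0.001, 0.998, -0.066, -0.002]
contact_force: [0.7, 0.5, -0.4]
gripper_width: -0.0
grasp_force: 0.0
time: 25.72
tool_pos: [0.4241, 0.1554, 0.1459]
tool_rot: [-0.0, 0.998, -0.067, 0.001]
contact_force: [-0.6, 0.4, -0.3]
gripper_width: 0.002
grasp_force: 0.0
tip rel wheel (ex,ey,z) mm -11.11664397573363 -0.32054583873670595 145.88263350118604 yaw -7.703652946077837 [-0.6  0.4 -0.3] q6 1.891301413827046
```

```bash
echo '[[0, [-0.001, 0, 0.025], [0, 0, 0]], [0, [0, 0, 0.016], [0, 0, 0]], [0, [0, 0, 0], [0, 0, 0]], [0, [0, 0, 0], [0, 0, 0]]]' | python3 shift.py; python3 wp.py; echo '[[0, [0.006, 0, 0], [0, 0, 0]], [0, [0.006, 0, 0], [0, 0, 0]], [0, [0.0035, 0, 0], [0, 0, 0]], [0, [0, 0, 0], [0, 0, 0]], [0, [0, 0, 0], [0, 0, 0]]]' | python3 shift.py; python3 wp.py
```

```text
time: 26.22
tool_pos: [0.4227, 0.1552, 0.104]
tool_rot: [-0.0, 0.998, -0.068, 0.0]
contact_force: [0.3, -0.0, 0.7]
gripper_width: -0.002
grasp_force: 0.0
tip rel wheel (ex,ey,z) mm -12.550977800621094 -0.7177016795515385 104.03654982032525 yaw -7.789526059577838 [ 0.3 -0.   0.7] q6 1.8931383094412102
time: 26.85
tool_pos: [0.4379, 0.153, 0.1036]
tool_rot: [0.0, 0.998, -0.068, 0.0]
contact_force: [-0.2, -0.8, 0.3]
gripper_width: 0.0
grasp_force: 0.0
tip rel wheel (ex,ey,z) mm 2.876042169439123 -0.7686353995711102 103.60673106792409 yaw -7.7994705653698935 [-0.2 -0.8  0.3] q6 1.8825792604692038
```

```bash
echo '[[0, [0, 0, -0.03], [0, 0, 0]], [0, [-0.03, 0, -0.05], [0, 0, 0]], [0, [-0.03, 0, -0.04], [0, 0, 0]], [0, [0, 0, 0], [0, 0, 0]], [0, [0, 0, 0], [0, 0, 0]]]' | python3 shift.py
cat > un.py <<'E'
from h import *
import sys
s=manip.state();p=manip.camera_params("wrist");im=manip.grab_frame("wrist");cv2.imwrite(f"pics/{sys.argv[1]}.png",im[:,:,::-1])
g=cv2.cvtColor(im,cv2.COLOR_RGB2GRAY).astype(np.float32)
c0=np.array([452.8,287.0]);ey=np.array([.1366,.9906]);ex=np.array([.9906,-.1366])
w=c0+.7*ex-134*ey
def P(phi,r,y):
    q=w+r*np.sin(phi)[:,None]*ex+y*ey
    return np.c_[q,62+r*np.cos(phi)]/1000
a=np.arange(-60,91,3.)
A=np.radians(a)
print("ang",a.astype(int).tolist())
for y in(-13,13):
  for r in(40,51):
    uv=proj(p,P(A,r,y)).astype(np.float32);v=cv2.remap(g,uv[:,0],uv[:,1],cv2.INTER_LINEAR)[:,0];print(y,r,v.astype(int).tolist())
print("top px",proj(p,P(np.zeros(1),51,0)),p["xyz"],s["tool_pos"])
for c in blobs(mask(im,(0,150,90),(2,255,255)),10):print("red",cv2.boundingRect(c),((plane(p,[c[:,0,:].mean(0)],.083)[:,:2]*1000-w)@np.c_[ex,ey]))
E
python3 un.py w14; python3 wp.py
```

```text
time: 27.48
tool_pos: [0.3781, 0.1611, 0.2231]
tool_rot: [0.0, 0.998, -0.068, 0.0]
contact_force: [-0.2, 0.1, -0.6]
gripper_width: 0.003
grasp_force: 0.0
ang [-60, -57, -54, -51, -48, -45, -42, -39, -36, -33, -30, -27, -24, -21, -18, -15, -12, -9, -6, -3, 0, 3, 6, 9, 12, 15, 18, 21, 24, 27, 30, 33, 36, 39, 42, 45, 48, 51, 54, 57, 60, 63, 66, 69, 72, 75, 78, 81, 84, 87, 90]
-13 40 [162, 170, 178, 181, 192, 199, 205, 208, 136, 147, 111, 103, 98, 219, 232, 235, 237, 239, 239, 241, 241, 240, 240, 239, 237, 236, 135, 90, 122, 146, 202, 219, 214, 209, 204, 196, 190, 182, 178, 170, 155, 129, 133, 133, 135, 137, 135, 135, 135, 135, 136]
-13 51 [152, 150, 147, 148, 148, 146, 143, 148, 173, 189, 199, 209, 140, 107, 100, 207, 233, 237, 239, 241, 241, 240, 239, 238, 236, 88, 102, 140, 220, 213, 205, 195, 182, 171, 128, 134, 136, 139, 138, 140, 140, 122, 149, 175, 175, 175, 175, 175, 175, 174, 174]
13 40 [54, 53, 54, 55, 51, 55, 58, 57, 57, 58, 59, 60, 61, 61, 61, 62, 63, 58, 55, 89, 98, 104, 69, 54, 57, 62, 59, 60, 60, 55, 56, 55, 54, 55, 53, 53, 51, 52, 51, 48, 50, 48, 48, 47, 47, 49, 49, 51, 56, 58, 59]
13 51 [195, 196, 197, 192, 87, 59, 62, 64, 63, 62, 65, 66, 64, 64, 67, 66, 67, 69, 57, 56, 103, 104, 60, 54, 67, 65, 65, 62, 64, 63, 60, 60, 61, 59, 60, 56, 57, 54, 154, 164, 170, 173, 176, 173, 175, 175, 175, 175, 175, 175, 176]
top px [[323.21768644 135.82164654]] [0.44728889 0.15115879 0.36444618] [0.37810272 0.16113188 0.22305464]
red (296, 129, 8, 10) [[ 0.09678121 15.70900886]]
red (357, 129, 8, 10) [[  0.05820823 -24.44955907]]
tip rel wheel (ex,ey,z) mm -57.73512619797088 -1.0748609858587201 222.15602574991834 yaw -7.807384619862456 [-0.6 -0.2 -0.2] q6 1.9282572942999472
```

```bash
sed -i 's/134/138.4/' wp.py un.py; echo '[[0, [0.0217, 0.0033, 0.05], [0, 0, 0]], [0, [0, 0, 0.05], [0, 0, 0]], [0, [0, 0, 0.019], [0, 0, 0]], [0, [0, 0, 0], [0, 0, 0]], [0, [0, 0, 0], [0, 0, 0]]]' | python3 shift.py; python3 wp.py; echo '[[0, [0.012, 0, 0], [0, 0, 0]], [0, [0.012, 0, 0], [0, 0, 0]], [0, [0.01, 0, 0], [0, 0, 0]], [0, [0.006, 0, 0], [0, 0, 0]], [0, [0, 0, 0], [0, 0, 0]]]' | python3 shift.py; echo '[[0, [0, 0, 0], [0, 0, 0]], [0, [0, 0, 0], [0, 0, 0]]]' | python3 shift.py; python3 wp.py
```

```text
time: 28.15
tool_pos: [0.3996, 0.1549, 0.1047]
tool_rot: [0.0, 0.998, -0.068, -0.0]
contact_force: [0.5, -0.0, 0.1]
gripper_width: 0.0
grasp_force: 0.0
tip rel wheel (ex,ey,z) mm -35.33751502930727 0.30105979559201046 104.6744393561477 yaw -7.813275415645979 [ 0.5 -0.   0.1] q6 1.903016969047911
time: 28.78
tool_pos: [0.4395, 0.1493, 0.1045]
tool_rot: [0.0, 0.998, -0.068, 0.0]
contact_force: [0.5, -0.1, 0.1]
gripper_width: -0.005
grasp_force: 0.0
time: 29.02
tool_pos: [0.4388, 0.1495, 0.1045]
tool_rot: [-0.0, 0.998, -0.068, 0.0]
contact_force: [-0.2, 0.0, -0.7]
gripper_width: 0.002
grasp_force: 0.0
tip rel wheel (ex,ey,z) mm 4.2300221695781905 0.32556873046257806 104.52243773711785 yaw -7.793274484753708 [-0.2  0.  -0.7] q6 1.874594349462045
```

```bash
echo '[[0, [0, 0, -0.025], [0, 0, 0]], [0, [0, 0, 0], [0, 0, 0]], [0, [-0.0405, 0, 0], [0, 0, 0]], [0, [0, 0, 0], [0, 0, 0]], [0, [0, 0, 0.025], [0, 0, 0]]]' | python3 shift.py; echo '[[0, [0, 0, 0], [0, 0, 0]], [0, [0.012, 0, 0], [0, 0, 0]], [0, [0.012, 0, 0], [0, 0, 0]], [0, [0.01, 0, 0], [0, 0, 0]], [0, [0.0065, 0, 0], [0, 0, 0]]]' | python3 shift.py; echo '[[0, [0, 0, 0], [0, 0, 0]], [0, [0, 0, 0], [0, 0, 0]], [0, [0, 0, 0], [0, 0, 0]]]' | python3 shift.py; python3 wp.py
echo '[[0, [0, 0, -0.03], [0, 0, 0]], [0, [-0.03, 0, -0.05], [0, 0, 0]], [0, [-0.03, 0, -0.04], [0, 0, 0]], [0, [0, 0, 0], [0, 0, 0]], [0, [0, 0, 0], [0, 0, 0]]]' | python3 shift.py
sed -i 's/np.arange(-60,91,3.)/np.r_[np.arange(-32,-11,1.),np.arange(12,33,1.)]/' un.py; python3 un.py w15; python3 wp.py
```

```text
time: 29.65
tool_pos: [0.4007, 0.1554, 0.1059]
tool_rot: [-0.001, 0.998, -0.068, 0.003]
contact_force: [0.0, 0.1, 0.0]
gripper_width: -0.001
grasp_force: 0.0
time: 30.28
tool_pos: [0.4397, 0.1494, 0.1045]
tool_rot: [0.0, 0.998, -0.068, -0.0]
contact_force: [-1.1, -0.3, -0.2]
gripper_width: 0.001
grasp_force: 0.6
time: 30.65
tool_pos: [0.4388, 0.1496, 0.1046]
tool_rot: [-0.0, 0.998, -0.068, 0.0]
contact_force: [-0.2, 0.9, -0.0]
gripper_width: 0.003
grasp_force: 0.0
tip rel wheel (ex,ey,z) mm 4.235825672707995 0.3745369402162737 104.55100728042804 yaw -7.788061703567598 [-0.2  0.9 -0. ] q6 1.8745734027535785
time: 31.28
tool_pos: [0.3792, 0.1577, 0.224]
tool_rot: [0.0, 0.998, -0.068, 0.0]
contact_force: [-0.0, 0.4, -0.9]
gripper_width: -0.0
grasp_force: 0.0
ang [-32, -31, -30, -29, -28, -27, -26, -25, -24, -23, -22, -21, -20, -19, -18, -17, -16, -15, -14, -13, -12, 12, 13, 14, 15, 16, 17, 18, 19, 20, 21, 22, 23, 24, 25, 26, 27, 28, 29, 30, 31, 32]
-13 40 [139, 145, 151, 148, 136, 109, 101, 97, 97, 96, 95, 94, 113, 190, 231, 234, 235, 236, 237, 238, 238, 236, 236, 237, 235, 235, 234, 23
[... 351 characters left out ...]
227, 230, 231, 232, 232, 233, 234, 241, 240, 240, 239, 239, 237, 236, 235, 176, 103, 90, 92, 93, 95, 94, 122, 143, 149, 146, 138, 143]
13 51 [184, 190, 195, 196, 199, 203, 204, 207, 180, 140, 136, 142, 137, 105, 99, 98, 97, 98, 121, 223, 230, 240, 239, 238, 235, 121, 95, 92, 91, 97, 134, 151, 141, 135, 202, 220, 219, 216, 213, 212, 209, 207]
top px [[325.0948548  138.41825185]] [0.4484119  0.14768667 0.36535243] [0.37920471 0.15766145 0.22398538]
red (291, 131, 8, 11) [[ 0.20016536 20.18010637]]
red (352, 131, 8, 11) [[  0.22334098 -20.07409682]]
tip rel wheel (ex,ey,z) mm -56.142788254493816 0.03155904270664678 223.11855022936936 yaw -7.802811936685098 [ 0.7  0.1 -0.3] q6 1.9191221026065035
```

```bash
echo '[[0, [0.0206, 0, 0.05], [0, 0, 0]], [0, [0, 0, 0.05], [0, 0, 0]], [0, [0, 0, 0.019], [0, 0, 0]], [0, [0, 0, 0], [0, 0, 0]], [0, [0, 0, 0], [0, 0, 0]]]' | python3 shift.py; python3 wp.py; echo '[[0, [0.012, 0, 0], [0, 0, 0]], [0, [0.012, 0, 0], [0, 0, 0]], [0, [0.01, 0, 0], [0, 0, 0]], [0, [0.0055, 0, 0], [0, 0, 0]], [0, [0, 0, 0], [0, 0, 0]]]' | python3 shift.py; echo '[[0, [0, 0, 0], [0, 0, 0]], [0, [0, 0, 0], [0, 0, 0]]]' | python3 shift.py; python3 wp.py
echo '[[0, [0, 0, -0.03], [0, 0, 0]], [0, [-0.03, 0, -0.05], [0, 0, 0]], [0, [-0.03, 0, -0.04], [0, 0, 0]], [0, [0, 0, 0], [0, 0, 0]], [0, [0, 0, 0], [0, 0, 0]]]' | python3 shift.py
cat >> un.py <<'E'
for lab,cen in(("top",0),("-x",-45)):
  ph=np.radians(np.arange(cen+15,cen-16,-2.));ys=np.arange(13,-14,-1.5)
  G=[]
  for f in ph:
    uv=proj(p,np.vstack([P(np.array([f]),40,y) for y in ys])).astype(np.float32);G.append(cv2.remap(g,uv[:,0],uv[:,1],cv2.INTER_LINEAR)[:,0])
  print(lab);print("\n".join("".join("#" if x<140 else "." for x in r) for r in G))
E
python3 un.py w16|grep -v "^13"; python3 wp.py
```

```text
time: 31.95
tool_pos: [0.4002, 0.1548, 0.1056]
tool_rot: [0.0, 0.998, -0.068, -0.0]
contact_force: [0.3, -1.3, 1.0]
gripper_width: -0.002
grasp_force: 0.0
tip rel wheel (ex,ey,z) mm -34.775486262314246 0.27731166950596275 105.64777632281047 yaw -7.814319825158792 [ 0.3 -1.3  1. ] q6 1.9025493624328087
time: 32.58
tool_pos: [0.4395, 0.1493, 0.1054]
tool_rot: [0.0, 0.998, -0.068, 0.0]
contact_force: [-0.3, -0.6, -0.7]
gripper_width: -0.001
grasp_force: 0.0
time: 32.83
tool_pos: [0.4389, 0.1495, 0.1055]
tool_rot: [-0.0, 0.998, -0.068, 0.0]
contact_force: [-0.3, -0.4, 0.5]
gripper_width: 0.001
grasp_force: 0.0
tip rel wheel (ex,ey,z) mm 4.329511593198368 0.33225095190812226 105.50887267121745 yaw -7.793393132512169 [-0.3 -0.4  0.5] q6 1.8745335180892002
time: 33.45
tool_pos: [0.3793, 0.1576, 0.225]
tool_rot: [0.0, 0.998, -0.068, 0.0]
contact_force: [-0.0, 0.4, -0.6]
gripper_width: -0.002
grasp_force: 0.0
ang [-32, -31, -30, -29, -28, -27, -26, -25, -24, -23, -22, -21, -20, -19, -18, -17, -16, -15, -14, -13, -12, 12, 13, 14, 15, 16, 17, 18, 19, 20, 21, 22, 23, 24, 25, 26, 27, 28, 29, 30, 
[... 694 characters left out ...]

.....########.....
.....##...........
.....##...........
.....##...........
.....########.....
.....########.....
......#....##.....
......#....##.....
......#....##.....
......#######.....
......#######.....
..................
..................
-x
..................
#############..#..
.....########.....
.....########.....
...........##.....
...........##.....
...........##.....
...........##.....
...........##.....
...........##.....
...........##.....
...........##.....
...........##.....
...........##.....
...........##.....
...........##.....
tip rel wheel (ex,ey,z) mm -56.0309906500829 0.018758151586581562 224.0863447052212 yaw -7.803737200739205 [ 0.3 -0.1 -0.2] q6 1.9190330109628724
```

```bash
python3 -c "
from plant import manip
print(manip.job_done())"
```

```text
the job is handed in; nothing more can be done
None
```

The pad pack is in the feeder column with both orange latches over its top, the thumbwheel reads 6 in line with the red marks, and no move went near the jar, tape roll or sanding block; I handed the job in at about 33.5 s of the 72 s allowed.

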